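# Let the fat can out of the can dispenser

## Task

Let the fat can out of the two-lane can dispenser: with the fingertips press down the black paddle at the high end of that can's lane, so the rocker lifts its gate and the can rolls into the tray at the low end, then let the paddle up again so the gate drops shut. Leave the slim can waiting behind its own closed gate, do not grasp, lift or touch either can or push at the gates, and leave the things standing round about where they are.

Things in the scene. Friction and masses are not known exactly. Their poses are not given: they have to be found in the camera images.
- dispenser: wooden two-lane can dispenser, 330 x 246 x 124 mm, fixed. Origin under it at worktop level, between the lanes; x points down the ramp from paddles to tray, y across to the near lane (towards the robot), z up. Lane centres y = +0.0555 (near), -0.0555 (far), each 103 mm wide. Ramp falls 9 degrees from x = -0.08 to the tray's end wall at 0.21; gates at x = 0.10, tray beyond; axle posts at x = -0.03.
- fat_can: plain steel tin can, 58 mm across and 88 mm long, 0.2 to 0.42 kg, lying across one of the lanes behind its gate, free to roll; which lane varies. Origin at its centre, y along its axis.
- slim_can: plain steel tin can, 42 mm across and 88 mm long, 0.14 to 0.28 kg, lying in the other lane behind its gate. Origin at its centre, y along its axis.
- paddle_far (a point): ribbed black paddle, 50 x 46 x 10 mm, on the free end of the far lane's rocker, behind the high end of the dispenser; this point is the centre of its top face, at rest 124 mm above the worktop, 130 mm behind the axle (against the dispenser's x) and 12 mm above the axle's line. It turns with the rocker; at rest its axes are the dispenser's.
- paddle_near (a point): ribbed black paddle, 50 x 46 x 10 mm, on the free end of the near lane's rocker, behind the high end of the dispenser; this point is the centre of its top face, at rest 124 mm above the worktop, 130 mm behind the axle (against the dispenser's x) and 12 mm above the axle's line. It turns with the rocker; at rest its axes are the dispenser's.
- rocker_far (a joint): angle (rad) of the far lane's rocker on its level axle, at x = -0.03 of the dispenser, 112 mm above the worktop. 0: level, gate closed; grows as the paddle is pressed; stop at 0.46 (paddle 60 mm lower). The slim can passes from about 0.22, the fat can from about 0.34, surely at 0.42. A spring returns it to 0; the push at the paddle is about 3 N at first, 7 N at the stop.
- rocker_near (a joint): angle (rad) of the near lane's rocker on its level axle, at x = -0.03 of the dispenser, 112 mm above the worktop. 0: level, gate closed; grows as the paddle is pressed; stop at 0.46 (paddle 60 mm lower). The slim can passes from about 0.22, the fat can from about 0.34, surely at 0.42. A spring returns it to 0; the push at the paddle is about 3 N at first, 7 N at the stop.
- gate_far (a point): steel gate plate (88 mm wide, 34 mm high) on two stems, hanging from the tray-side end of the far rocker, 130 mm from the pivot; this point is the middle of its lower edge, which closed is about 12 mm above the ramp. It rises and swings outward as the paddle goes down.
- gate_near (a point): steel gate plate (88 mm wide, 34 mm high) on two stems, hanging from the tray-side end of the near rocker, 130 mm from the pivot; this point is the middle of its lower edge, which closed is about 12 mm above the ramp. It rises and swings outward as the paddle goes down.
- mug: white mug with a handle, 82 x 118 x 100 mm, standing left of the dispenser; origin under it. Bystander. Behind and left of it a wall cabinet hangs over the worktop (about x over 0.45, y over 0.25, less than 0.6 m up): keep the wrist and arm in front of it on the way from the start.
- garlic: garlic bulb, 60 mm wide, 59 mm high, right of the dispenser; origin under it. Bystander.
- lemon: lemon, 71 x 53 x 51 mm, right of the dispenser and further back; origin under it. Bystander.
Mind the look-alikes: they are no part of the job. Leave any blue, brown or pink look-alike of the fat_can alone.

How it is judged (in metres and radians):
On the way, in this order (a step that is already met when the one before it is completed fails the run):
1. the gate of the fat can's lane is lifted by pressing its paddle (((y of fat_can in the frame of dispenser below 0 m and value of joint rocker_far above 0.25 rad and contact force between the fingers and rocker_far_c0 above 0.5 N) or (y of fat_can in the frame of dispenser above 0 m and value of joint rocker_near above 0.25 rad and contact force between the fingers and rocker_near_c0 above 0.5 N))), for 0.05 s.
2. the fat can has rolled into the tray (x of fat_can in the frame of dispenser between 0.15 and 0.21 m and z of fat_can in the frame of dispenser below 0.065 m and angle between the y axis of fat_can and the y axis of dispenser, either way round below 0.2 rad), for 0.2 s.
At the end, for the whole second after the job is handed in: The fat can lies at rest in its own lane's tray pocket (centre 150 to 210 mm along the dispenser's x axis, lying across the lane within 0.2 rad), both rockers are back within 0.05 rad of closed, and the slim can is still in its lane behind its gate (all of step 2 and linear speed of fat_can below 0.03 m/s and value of joint each of rocker_far, rocker_near below 0.05 rad and x of slim_can in the frame of dispenser between 0.03 and 0.1 m and z of slim_can in the frame of dispenser below 0.08 m and ((y of fat_can in the frame of dispenser below 0 m and y of slim_can in the frame of dispenser above 0 m) or (y of fat_can in the frame of dispenser above 0 m and y of slim_can in the frame of dispenser below 0 m))); the robot touches nothing.
It fails at once if the slim can's gate was lifted (its rocker past 0.12 rad) ((y of slim_can in the frame of dispenser below 0 m and value of joint rocker_far above 0.12 rad) or (y of slim_can in the frame of dispenser above 0 m and value of joint rocker_near above 0.12 rad)).
It fails at once if the robot touched a can (over 1 N) (contact force between any of the fingers, the arm and fat_can above 1 N or contact force between any of the fingers, the arm and slim_can above 1 N).
It fails at once if a can was lifted out of its lane (z of fat_can in the frame of dispenser above 0.1 m or z of slim_can in the frame of dispenser above 0.09 m).
It fails at once if the robot pushed at a gate itself (over 1 N) (contact force between any of the fingers, the arm and rocker_far_c1 above 1 N or contact force between any of the fingers, the arm and rocker_far_c2 above 1 N or contact force between any of the fingers, the arm and rocker_far_c3 above 1 N or contact force between any of the fingers, the arm and rocker_near_c1 above 1 N or contact force between any of the fingers, the arm and rocker_near_c2 above 1 N or contact force between any of the fingers, the arm and rocker_near_c3 above 1 N).
It fails at once if a bystander (mug, garlic, lemon) was moved more than 30 mm (distance of any of mug, garlic, lemon from where it was at the start of the episode above 0.03 m).
It also fails if it takes over 40 s, if anything falls off the work surface, if the arm or the gripper's body presses on something with over 40 N, if the wrist force passes 120 N, or if a joint passes its speed limit or range.

## Robot

A 6-joint arm with a two-finger parallel gripper is mounted at the origin on a cart in front of the work surface, level with it; the furniture and walls round the work are solid. World frame = base frame: x ahead of the robot, y to its left, z up, the work surface at z = 0. Lengths are in m, angles in degrees, forces in N, time in s.
With the tool pointing down it reaches from about 0.375 to 0.9 m from the base axis. Payload 3.1 kg.
Tool frame: the origin (TCP) lies on the centre line of the jaws, within the pads' length; the fingertips stand 25 mm ahead of it and the grasp point (between the pads) lies 6 mm ahead of it; z points along the fingers, y is the line along which they close (so a half turn about z gives the same grasp; the last joint's range is limited). The gripper opens to 87 mm and grips with 3 to 60 N. Pads are 19 mm wide; open, the fingers measure 117 mm over their backs; the gripper's body (75 mm by 190 mm) begins 51 mm behind the grasp point.
Start: joints at [63.455, 30.224, 82.088, -0, 67.689, -10.227], TCP at [0.176, 0.6, 0.248] pointing down, gripper open.
Joint ranges: [-176.69, 176.69], [-43.24, 126.21], [12.49, 139.97], [-82, 262], [0, 151.66], [-163.58, 163.58]. Speed limits (degrees/s): [159.86, 159.86, 180, 180, 180, 180].

## Interface

Orientations are given as a 3x3 rotation matrix whose columns are the frame's x, y, z axes.
In Python, from rig import read_state, capture, camera_params, hand_in gives the robot as it stands.
- The arm moves only by the tool apply_moves, never from a script. Its argument "rows" is a list of rows, each an object of numbers: "x", "y", "z": the shift along the tool's x, y, z in mm; "rx", "ry", "rz": the turn, a rotation vector about the tool's x, y, z in units of 6 degrees (1.0 is 6 degrees); "claw": the closure in counts, from 0 (fully open) to 255 (shut). A call has 1 to 10 rows; each row is the pose to reach, as a shift and turn from the pose commanded when the call began, along the tool's axes at that moment; what a row does not reach only later rows make up. A row lasts 1/8 s, in which the tool goes at most 62.5 mm and 10.7 degrees, less where a joint would pass 70% of its speed; a pose out of reach is approached as far as the arm can. A call with a gripper value outside its range is refused whole. The fingers move at their own pace and stop on an object; the grip force is fixed at half the most. Time passes only in rows, so rows that repeat a pose let the fingers close. It gives the time, the measured TCP pose, the force, the opening and the grip force at its end, in the units of the state.
- read_state(): the state, without advancing time (a new reading comes with each control period).
- capture(name): name is "scene" or "side" or "wrist"; returns (picture, depth): 400x640x3 uint8, red, green, blue; 400x640 float32, m along the optical axis (not along the pixel's ray), 0 where there is no reading.
- camera_params(name): a dict with "fx", "fy", "cx", "cy" (pixels), "xyz" and "orientation" of the camera in the world. Camera axes: x right, y up, looking along -z (the intrinsics and any distortion apply to the point x, -y, -z); pixel columns grow to the right and rows downward; lengths in m; the calibration is good to about 2 mm. The wrist camera is an equidistant fisheye: a pixel r from the principal point sees the ray r / f radians off the axis. A picture is of the moment at which its call begins: read the wrist's pose just before it. camera_params takes no time and is no camera call; for the wrist camera it gives the pose at the moment of the call.
- hand_in(): hands the job in; it is judged then, once.
The state is a dict: "time_s": time; "joint_positions": joint angles; "qvel": joint speeds; "tau": joint torques, N m; "position": TCP position; "tcp_rot": TCP orientation; "force": force on the tool from outside, world axes, zero at the start; "moment": the same for the moment, N m; "opening": opening from 0.0 (shut) to 1.0 (fully open); "grasp_force": force on a finger pad.
Only numpy, scipy, OpenCV 4.12 (cv2) and the standard library are available. Lean on these libraries where they do the work, as an engineer would, in place of code of your own. Each camera call takes 0.05 s, during which the arm holds its last target. There are 200 camera calls.

## Working session

There is one attempt and no reset: what is moved stays moved. The work goes in short steps, Python scripts to look and compute and a tool call to move; the robot and the scene stay as the last step left them, time stands still between calls to the robot, and variables do not carry over. Pictures are saved under pics/ and viewed, at most 10 in all, crops included, and the job is handed in when it is done.

Besides the shell and the picture viewer there is one more tool, called by a JSON object that holds its "method" and its "body". apply_moves: Moves the arm, as the interface text tells. Its arguments: {"type":"object","properties":{"rows":{"type":"array"}},"required":["rows"]}

```bash
mkdir -p pics; cat > h.py <<'E'
import numpy as np,cv2
from rig import *
def cloud(n):
    img,d=capture(n);p=camera_params(n)
    v,u=np.mgrid[0:400,0:640]
    P=np.stack([(u-p['cx'])/p['fx']*d,-(v-p['cy'])/p['fy']*d,-d],-1)
    W=P@np.array(p['orientation']).T+np.array(p['xyz'])
    W[d==0]=np.nan
    return img,W
E
python3 - <<'E'
from h import *
out=[]
for n in['scene','side']:
    i,W=cloud(n);np.savez(n,i=i,W=W);out.append(i);print(camera_params(n))
cv2.imwrite('pics/a.png',cv2.resize(np.hstack(out)[:,:,::-1],(1280,400))[:, :640]);cv2.imwrite('pics/b.png',out[1][:,:,::-1])
print(read_state())
E
```

```text
{'fx': 508.98396860753485, 'fy': 508.98396860753485, 'cx': 314.9598716769314, 'cy': 193.1238710602183, 'xyz': array([-0.23716378, -0.98454766,  0.93452268]), 'orientation': array([[ 0.76364927,  0.34895596, -0.54320303],
       [-0.64559947,  0.4043667 , -0.647834  ],
       [-0.00641232,  0.84540955,  0.53408012]])}
{'fx': 491.62709423456175, 'fy': 491.62709423456175, 'cx': 317.7725352540847, 'cy': 193.22733273959213, 'xyz': array([-0.15349448, -0.81843632,  0.97848241]), 'orientation': array([[ 0.73954179,  0.42350653, -0.52318272],
       [-0.67287656,  0.44464476, -0.59120908],
       [-0.01775045,  0.78926121,  0.613801  ]])}
{'time_s': 0.1, 'joint_positions': array([ 6.34549466e+01,  3.02709841e+01,  8.21487888e+01, -3.41499087e-04,
        6.76889858e+01, -1.02273663e+01]), 'qvel': array([-0.03522931, -0.0612449 , -0.20413383,  0.06621104, -0.04669609,
        0.01466534]), 'tau': array([-7.86971868e-04, -4.40989172e+01, -1.77149606e+01,  6.34776265e-02,
        5.34224231e-02, -3.79125015e-05]), 'position': array([0.17530091, 0.59928144, 0.24669933]), 'tcp_rot': array([[-9.59719102e-01,  2.80960021e-01, -8.43373778e-04],
       [ 2.80961091e-01,  9.59717653e-01, -1.70055885e-03],
       [ 3.31611654e-04, -1.86901403e-03, -9.99998198e-01]]), 'force': array([-0.21109274, -0.34637963, -0.05366337]), 'moment': array([ 0.02079458,  0.01635029, -0.00923313]), 'grasp_force': 0.0, 'opening': 0.9978975561726813}
```

View pics/a.png

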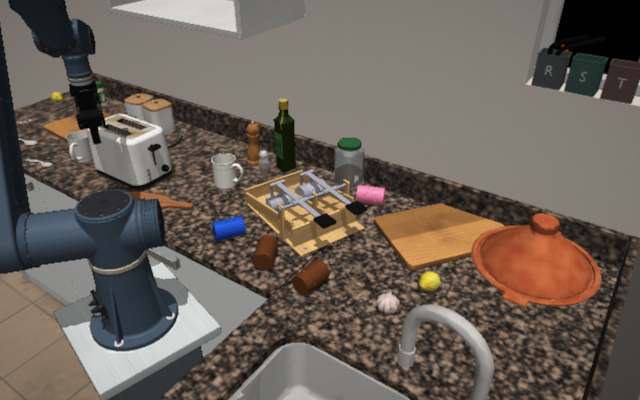

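View pics/b.png

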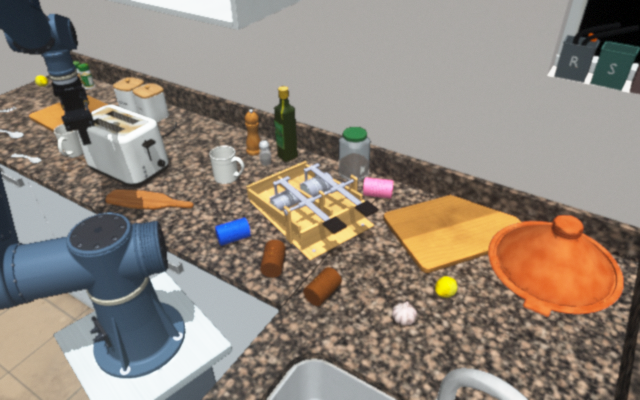

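The scene shows the dispenser at about (305,205), with black paddles at (326,221) near and (358,208) far. Brown, blue and pink look-alikes lie around it. Next I'll zoom in on the cans and locate the paddles.

```bash
python3 - <<'E'
from h import *
z=np.load('side.npz');cv2.imwrite('pics/c.png',cv2.resize(z['i'][150:265,235:390,::-1],None,fx=5,fy=5,interpolation=2))
for n in['scene','side']:
    z=np.load(n+'.npz');i,W=z['i'],z['W']
    m=(i.max(2)<45)&(W[...,2]>.09)&(W[...,2]<.15)&(W[...,0]>.3)&(W[...,0]<.9)&(abs(W[...,1])<.4)
    k,l,s,c=cv2.connectedComponentsWithStats(m.astype('uint8'))
    for j in range(1,k):
        if s[j,4]>30: print(n,s[j],c[j],np.nanmedian(W[l==j],0),np.nanmin(W[l==j],0),np.nanmax(W[l==j],0))
    # shiny grey can points
    hsv=cv2.cvtColor(i,cv2.COLOR_RGB2HSV)
    # wood: footprint
    m=(hsv[...,0]>12)&(hsv[...,0]<28)&(hsv[...,1]>80)&(W[...,2]>.02)&(W[...,2]<.14)&(W[...,0]>.35)&(W[...,0]<.95)&(abs(W[...,1])<.35)
    k,l,s,c=cv2.connectedComponentsWithStats(m.astype('uint8'))
    M=l>0
    for j in range(1,k):
        if s[j,4]<60: M[l==j]=0
    r=cv2.minAreaRect(W[M][:,:2].astype('float32'));print(n,r,cv2.boxPoints(r))
E
```

```text
scene [282 133  13  18 186] [287.87634409 141.20430108] [0.74130461 0.33125245 0.12048682] [0.71692969 0.32251714 0.09005221] [0.80639176 0.37929065 0.14983744]
scene [366 159  14   6  32] [372.28125 161.5625 ] [0.89288519 0.05741904 0.09702824] [0.88538131 0.03059694 0.09015801] [0.8991151  0.08445371 0.10563777]
scene [346 201  21  14 170] [356.02941176 207.65882353] [ 0.62764589 -0.1357361   0.12241627] [ 0.60600768 -0.15832285  0.11410258] [ 0.65388165 -0.10815474  0.12874039]
scene [314 214  22  14 185] [324.42702703 220.4972973 ] [ 0.51753121 -0.12418498  0.12264969] [ 0.49462749 -0.14851105  0.11642278] [ 0.54217856 -0.09520388  0.12691839]
scene ((0.6738104820251465, -0.0702071487903595), (0.3832419514656067, 0.7471491694450378), 27.60419464111328) [[ 0.33090192  0.17205364]
 [ 0.6771017  -0.49004728]
 [ 1.0167191  -0.31246793]
 [ 0.6705193   0.34963298]]
side [285 122  11  19 113] [290.53097345 130.69911504] [0.74712125 0.33019871 0.11889745] [0.72208044 0.32225067 0.09030778] [0.76399057 0.33997609 0.1497037 ]
side ((0.7056834101676941, -0.0551203191280365), (0.573675274848938, 0.577272355556488), 73.71036529541016) [[ 0.34817827 -0.24948269]
 [ 0.90227664 -0.4114036 ]
 [ 1.0631886   0.13924205]
 [ 0.5090902   0.30116296]]
```

View pics/c.png

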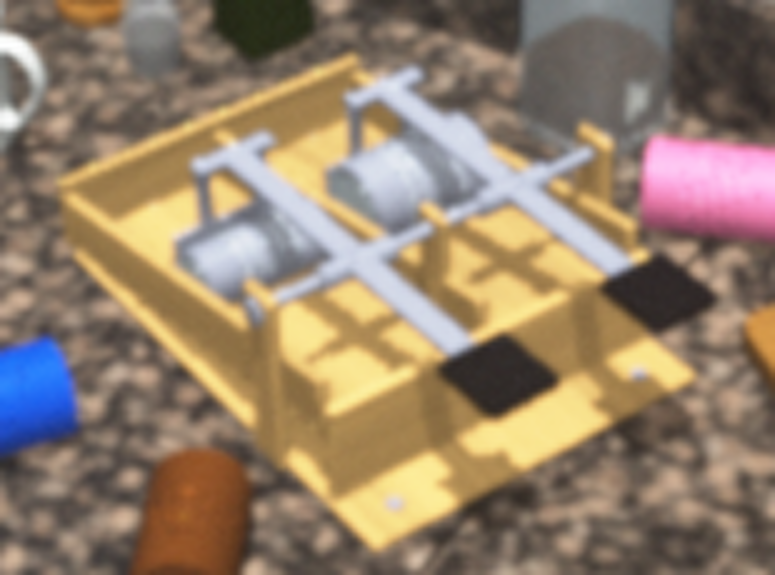

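The side crop shows the near can at about (240,245) and the far can at about (400,180) in the crop. I'll settle which is fat by their profiles in the dispenser frame.

```bash
python3 - <<'E'
from h import *
xd=np.array([.104,.9945,0]);yd=np.array([-.9945,.104,0]);O=np.array([.589,.029,0])
for n in['scene','side']:
    z=np.load(n+'.npz');i,W=z['i'].astype(int),z['W']
    X=(W-O)@xd;Y=(W-O)@yd;Z=W[...,2]
    grey=(i.max(2)-i.min(2)<40)
    for s in(1,-1):
        m=grey&(abs(Y-s*.0555)<.045)&(X>-.02)&(X<.097)&(Z>.02)&(Z<.2)
        m&=abs(Y-s*.0555)>.012
        print(n,s,m.sum())
        for a in np.arange(0,.1,.01):
            q=m&(X>=a)&(X<a+.01)&(Z<.115)
            if q.sum()>3: print('  %.2f %d'%(a,q.sum()),np.percentile(Z[q],[10,50,90]).round(3))
E
```

```text
scene 1 154
  0.06 63 [0.052 0.06  0.067]
  0.07 38 [0.062 0.067 0.071]
  0.08 30 [0.065 0.068 0.071]
  0.09 11 [0.064 0.113 0.115]
scene -1 222
  0.04 39 [0.051 0.068 0.074]
  0.05 73 [0.059 0.077 0.084]
  0.06 43 [0.075 0.085 0.088]
  0.07 31 [0.072 0.085 0.088]
  0.08 19 [0.065 0.084 0.087]
  0.09 10 [0.065 0.091 0.114]
side 1 205
  0.05 12 [0.05  0.056 0.06 ]
  0.06 96 [0.039 0.057 0.066]
  0.07 50 [0.063 0.068 0.072]
  0.08 25 [0.064 0.069 0.071]
  0.09 12 [0.063 0.066 0.113]
side -1 274
  0.04 91 [0.053 0.064 0.074]
  0.05 64 [0.07  0.079 0.084]
  0.06 43 [0.079 0.085 0.088]
  0.07 35 [0.069 0.085 0.089]
  0.08 28 [0.066 0.082 0.086]
  0.09 7 [0.061 0.077 0.114]
```

The far can tops out at 0.088 m against 0.070 m for the near one, so the fat can is in the far lane. The target is the far paddle at about (0.628, -0.136, 0.124). I'll swing in front of the cabinet with the fingers closing.

{"method": "apply_moves", "body": {"rows": [{"x": -20, "y": -23, "z": -50, "rz": -0.9, "claw": 255}, {"x": -60, "y": -68, "z": -50, "rz": -1.7, "claw": 255}, {"x": -100, "y": -113, "z": -50, "rz": -1.7, "claw": 255}, {"x": -140, "y": -158, "z": -50, "rz": -1.7, "claw": 255}, {"x": -180, "y": -203, "z": -50, "rz": -1.7, "claw": 255}, {"x": -220, "y": -248, "z": -50, "rz": -1.7, "claw": 255}, {"x": -260, "y": -293, "z": -50, "rz": -1.7, "claw": 255}, {"x": -300, "y": -335, "z": -50, "rz": -1.7, "claw": 255}, {"x": -340, "y": -378, "z": -50, "rz": -1.7, "claw": 255}, {"x": -340, "y": -378, "z": -50, "rz": -1.7, "claw": 255}]}}

```text
validation failed for argument at $.ro...
```

```bash
python3 - <<'E'
from h import *
s=read_state();print(s['time_s'],s['position'],s['tcp_rot'],s['joint_positions'],s['opening'])
g=np.array([.628,-.136,.23]);print(s['tcp_rot'].T@(g-s['position'])*1000)
E
```

```text
0.1 [0.17530091 0.59928144 0.24669933] [[-9.59719102e-01  2.80960021e-01 -8.43373778e-04]
 [ 2.80961091e-01  9.59717653e-01 -1.70055885e-03]
 [ 3.31611654e-04 -1.86901403e-03 -9.99998198e-01]] [ 6.34549466e+01  3.02709841e+01  8.21487888e+01 -3.41499087e-04
  6.76889858e+01 -1.02273663e+01] 0.9978975561726813
[-641.05497525 -578.44102614   17.56789936]
```

The move was refused, probably because of missing fields. I'll send complete rows.

{"method": "apply_moves", "body": {"rows": [{"x": -20, "y": -23, "z": -50, "rx": 0, "ry": 0, "rz": -0.9, "claw": 255}, {"x": -60, "y": -68, "z": -50, "rx": 0, "ry": 0, "rz": -1.7, "claw": 255}, {"x": -100, "y": -113, "z": -50, "rx": 0, "ry": 0, "rz": -1.7, "claw": 255}, {"x": -140, "y": -158, "z": -50, "rx": 0, "ry": 0, "rz": -1.7, "claw": 255}, {"x": -180, "y": -203, "z": -50, "rx": 0, "ry": 0, "rz": -1.7, "claw": 255}, {"x": -220, "y": -248, "z": -50, "rx": 0, "ry": 0, "rz": -1.7, "claw": 255}, {"x": -260, "y": -293, "z": -50, "rx": 0, "ry": 0, "rz": -1.7, "claw": 255}, {"x": -300, "y": -335, "z": -50, "rx": 0, "ry": 0, "rz": -1.7, "claw": 255}, {"x": -340, "y": -378, "z": -50, "rx": 0, "ry": 0, "rz": -1.7, "claw": 255}, {"x": -340, "y": -378, "z": -50, "rx": 0, "ry": 0, "rz": -1.7, "claw": 255}]}}

```text
time_s: 1.35
position: [0.3978, 0.1382, 0.2975]
tcp_rot: [[-0.993, 0.114, 0.001], [0.114, 0.993, -0.001], [-0.001, -0.001, -1.0]]
force: [0.0, 0.5, -0.0]
opening: 0.015
grasp_force: 0.0
```

{"method": "apply_moves", "body": {"rows": [{"x": -40, "y": -38, "z": 0, "rx": 0, "ry": 0, "rz": 0, "claw": 255}, {"x": -80, "y": -76, "z": 0, "rx": 0, "ry": 0, "rz": 0, "claw": 255}, {"x": -120, "y": -114, "z": 0, "rx": 0, "ry": 0, "rz": 0, "claw": 255}, {"x": -160, "y": -152, "z": 0, "rx": 0, "ry": 0, "rz": 0, "claw": 255}, {"x": -200, "y": -190, "z": 10, "rx": 0, "ry": 0, "rz": 0, "claw": 255}, {"x": -240, "y": -226, "z": 30, "rx": 0, "ry": 0, "rz": 0, "claw": 255}, {"x": -260, "y": -246, "z": 60, "rx": 0, "ry": 0, "rz": 0, "claw": 255}, {"x": -260, "y": -246, "z": 80, "rx": 0, "ry": 0, "rz": 0, "claw": 255}, {"x": -260, "y": -246, "z": 80, "rx": 0, "ry": 0, "rz": 0, "claw": 255}]}}

```text
time_s: 2.48
position: [0.6265, -0.1289, 0.2149]
tcp_rot: [[-0.994, 0.106, -0.006], [0.106, 0.994, 0.003], [0.006, 0.002, -1.0]]
force: [-1.2, 0.3, 0.1]
opening: 0.004
grasp_force: 0.0
```

```bash
python3 - <<'E'
from h import *
s=read_state();print(s['time_s'],s['position'],s['force'],s['joint_positions'])
w,_=capture('wrist');a=capture('side')[0]
a=cv2.resize(a[130:270,225:400],(500,400))
cv2.imwrite('pics/d.png',np.hstack([cv2.resize(w,(640,400))[:,170:470],a])[:,:,::-1])
E
```

```text
2.475 [ 0.62649375 -0.12892945  0.21488129] [-1.2092356   0.2524866   0.05964357] [-2.16337502e+01  3.35456441e+01  8.14505440e+01  2.76898772e-02
  6.53779677e+01 -1.05576605e+02]
```

View pics/d.png

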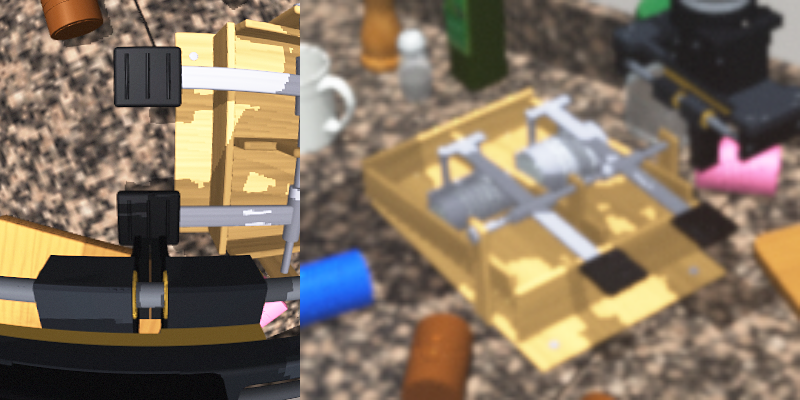

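The fingers stand over the far paddle, near (150,215) in the wrist view. Pressing now.

{"method": "apply_moves", "body": {"rows": [{"x": 0, "y": 0, "z": 30, "rx": 0, "ry": 0, "rz": 0, "claw": 255}, {"x": 0, "y": 0, "z": 55, "rx": 0, "ry": 0, "rz": 0, "claw": 255}, {"x": 0, "y": 0, "z": 65, "rx": 0, "ry": 0, "rz": 0, "claw": 255}, {"x": 0, "y": 0, "z": 75, "rx": 0, "ry": 0, "rz": 0, "claw": 255}, {"x": 0, "y": 0, "z": 85, "rx": 0, "ry": 0, "rz": 0, "claw": 255}, {"x": 0, "y": 0, "z": 85, "rx": 0, "ry": 0, "rz": 0, "claw": 255}]}}

```text
time_s: 3.32
position: [0.6284, -0.1308, 0.1326]
tcp_rot: [[-0.994, 0.107, 0.001], [0.107, 0.994, -0.0], [-0.001, 0.0, -1.0]]
force: [-0.5, 0.3, 1.5]
opening: 0.007
grasp_force: 0.6
```

{"method": "apply_moves", "body": {"rows": [{"x": 0, "y": -4, "z": 12, "rx": 0, "ry": 0, "rz": 0, "claw": 255}, {"x": 0, "y": -4, "z": 24, "rx": 0, "ry": 0, "rz": 0, "claw": 255}, {"x": 0, "y": -4, "z": 32, "rx": 0, "ry": 0, "rz": 0, "claw": 255}, {"x": 0, "y": -4, "z": 35, "rx": 0, "ry": 0, "rz": 0, "claw": 255}, {"x": 0, "y": -4, "z": 35, "rx": 0, "ry": 0, "rz": 0, "claw": 255}, {"x": 0, "y": -4, "z": 35, "rx": 0, "ry": 0, "rz": 0, "claw": 255}]}}

```text
time_s: 4.08
position: [0.6283, -0.1351, 0.098]
tcp_rot: [[-0.994, 0.107, 0.002], [0.107, 0.994, -0.001], [-0.002, -0.001, -1.0]]
force: [-0.0, 0.9, 5.7]
opening: 0.004
grasp_force: 2.5
```

```bash
python3 - <<'E'
from h import *
w,_=capture('wrist');a=capture('side')[0]
a=cv2.resize(a[130:270,225:400],(500,400))
cv2.imwrite('pics/e.png',np.hstack([w[:,170:470],a])[:,:,::-1])
E
```

```text
(no output)
```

View pics/e.png

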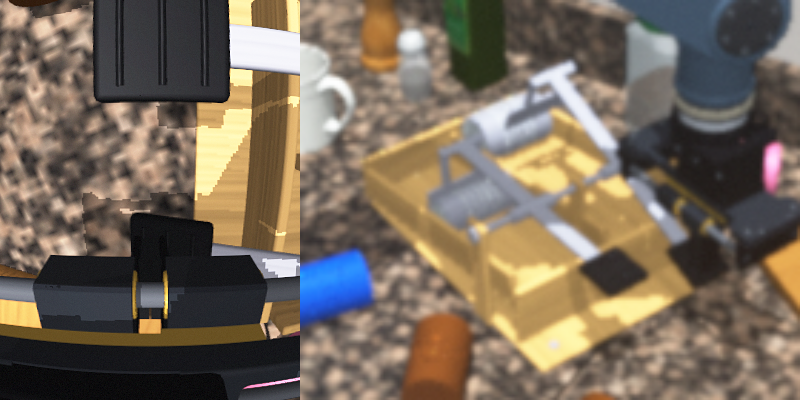

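The can has rolled into the far tray, at about (510,120) in the side view. I'll let the paddle up smoothly.

{"method": "apply_moves", "body": {"rows": [{"x": 0, "y": 0, "z": 0, "rx": 0, "ry": 0, "rz": 0, "claw": 255}, {"x": 0, "y": 0, "z": 0, "rx": 0, "ry": 0, "rz": 0, "claw": 255}, {"x": 0, "y": 0, "z": -12, "rx": 0, "ry": 0, "rz": 0, "claw": 255}, {"x": 0, "y": 0, "z": -24, "rx": 0, "ry": 0, "rz": 0, "claw": 255}, {"x": 0, "y": 0, "z": -36, "rx": 0, "ry": 0, "rz": 0, "claw": 255}, {"x": 0, "y": 0, "z": -48, "rx": 0, "ry": 0, "rz": 0, "claw": 255}, {"x": 0, "y": 0, "z": -60, "rx": 0, "ry": 0, "rz": 0, "claw": 255}, {"x": 0, "y": 0, "z": -90, "rx": 0, "ry": 0, "rz": 0, "claw": 255}, {"x": 0, "y": 0, "z": -130, "rx": 0, "ry": 0, "rz": 0, "claw": 255}, {"x": 0, "y": 0, "z": -160, "rx": 0, "ry": 0, "rz": 0, "claw": 255}]}}

```text
time_s: 5.42
position: [0.627, -0.1332, 0.2585]
tcp_rot: [[-0.994, 0.106, -0.001], [0.106, 0.994, 0.002], [0.002, 0.002, -1.0]]
force: [0.2, -0.8, -0.5]
opening: 0.003
grasp_force: 0.0
```

{"method": "apply_moves", "body": {"rows": [{"x": 0, "y": 0, "z": 0, "rx": 0, "ry": 0, "rz": 0, "claw": 255}, {"x": 0, "y": 0, "z": 0, "rx": 0, "ry": 0, "rz": 0, "claw": 255}, {"x": 0, "y": 0, "z": 0, "rx": 0, "ry": 0, "rz": 0, "claw": 255}, {"x": 0, "y": 0, "z": 0, "rx": 0, "ry": 0, "rz": 0, "claw": 255}, {"x": 0, "y": 0, "z": 0, "rx": 0, "ry": 0, "rz": 0, "claw": 255}, {"x": 0, "y": 0, "z": 0, "rx": 0, "ry": 0, "rz": 0, "claw": 255}, {"x": 0, "y": 0, "z": 0, "rx": 0, "ry": 0, "rz": 0, "claw": 255}, {"x": 0, "y": 0, "z": 0, "rx": 0, "ry": 0, "rz": 0, "claw": 255}]}}

```text
time_s: 6.42
position: [0.6275, -0.1348, 0.2576]
tcp_rot: [[-0.994, 0.107, 0.0], [0.107, 0.994, -0.0], [-0.0, -0.0, -1.0]]
force: [-0.1, 0.5, 0.4]
opening: 0.006
grasp_force: 0.0
```

```bash
python3 - <<'E'
from h import *
a,W=cloud('side')
xd=np.array([.104,.9945,0]);yd=np.array([-.9945,.104,0]);O=np.array([.589,.029,0])
X=(W-O)@xd;Y=(W-O)@yd;Z=W[...,2];g=np.ptp(a.astype(int),2)<40
for lo,hi,s in((.125,.21,-1),(.03,.097,1)):
    m=g&(abs(Y-s*.0555)<.045)&(X>lo)&(X<hi)&(Z>.03)&(Z<.1);print(s,m.sum(),np.percentile(X[m],[5,50,95]),Z[m].max())
m=(a.max(2)<45)&(X<-.13)&(X>-.19)&(Z>.04)&(Z<.15)
for s in(1,-1):print(s,np.nanmedian(Z[m&(Y*s>0.02)]))
cv2.imwrite('pics/f.png',cv2.resize(a[130:270,225:400],(750,600))[:,:,::-1])
E
```

```text
-1 371 [0.15465653 0.16809322 0.19538054] 0.07474700125242406
1 299 [0.05982096 0.06829603 0.08787392] 0.0746089018480165
1 nan
-1 0.12125712116334109
  return np.nanmean(a, axis, out=out, keepdims=keepdims)
```

View pics/f.png

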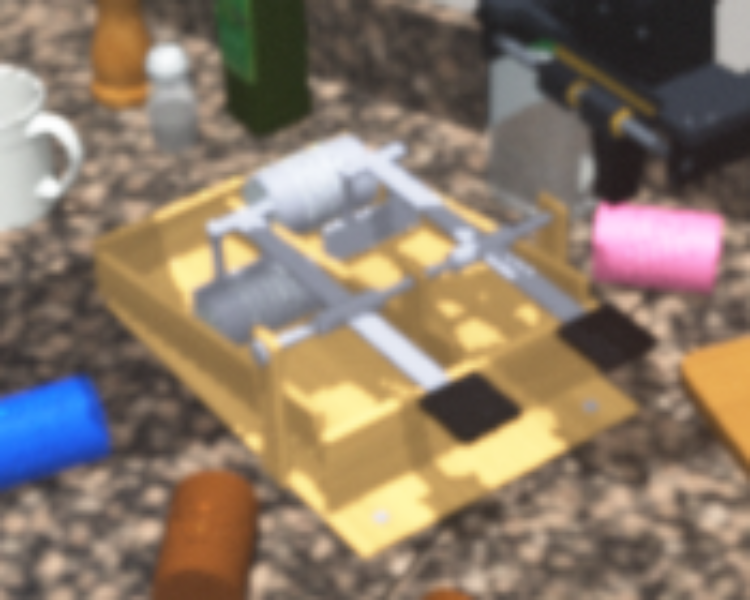

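The fat can lies in the far tray at (310,185), both gates are shut, the slim can is still at (250,300), and the gripper is clear. Handing in.

```bash
python3 -c "
from rig import *
print(hand_in())"
```

```text
the job is handed in; nothing more can be done
None
```

I pressed and released the far paddle: the fat can rolled into the far tray, its gate dropped shut, the slim can stayed behind its own gate, and the job is handed in, though the hand-in returned no verdict.

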